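Brake lever check on a panel cart's push bar

TASK

Two push-bar ends of the shop's panel cart stand clamped on the bench, one with a long brake lever and one with a short lever. Without gripping anything, use the outside of the fingers, from the lever's outer side, to press the long lever gently in towards its bar until it stops, hold it there for a moment, let it spring all the way back, then press it in to its stop again and finish while still holding it in, so that the gap left to the bar can be measured. Do not push on the bar itself, and leave the short lever and everything else on the bench alone.

Things in the scene. Friction and masses are not known exactly. Their poses are not given: they have to be found in the camera images.
- long: fixed stand of the long lever: plywood base 100 x 220 x 18 mm, two wooden cradles with straps (to 103 mm high) that hold a level bar along the stand's y, axis 85 mm up. Origin: on the bench, under the middle of the bar. The lever is on the -x side and is pressed in along +x. Pivot at (-38, 74, 85) mm here; tip at (-89, -46, 85) at rest, (-38, -56, 85) at the stop
- long_bar: steel bar (25 mm diameter, 260 long) with black rubber grip (32 diameter) and lever bracket on the long lever's stand; origin on the bar's axis at mid length, bar along y; fixed; not to be pushed on
- short: the other fixed stand: the same, with the same bar, pivot and angles, but its lever is only 75 mm long. Origin and axes as for the long one. The two stands may change places, and each is turned up to 0.45 rad. Leave alone
- long_lever (a joint): angle of the long lever about its upright pivot: 0 at rest, where it flares 0.40 rad away from the bar; 0.40 at its stop, where it is parallel to the bar, 17 mm of air short of the grip. A spring opposes it: 3 to 4 N to start and 9 to 10 N at the stop, pressed 100 mm from the pivot; let go, it springs back to 0. The stop is rigid
- short_lever (a joint): angle of the short lever: 0 at rest, 0.40 rad at its stop; must stay at rest
- long_tip (a point): centre of the long lever's 18 mm round tip, 85 mm above the bench. The lever is a plain straight aluminium blade, 130 mm from pivot to tip, 10 thick, 18 high (76 to 94 mm above the bench); nothing but the base board lies below it. Frame: its x axis points square to the blade, from the outer face towards the bar; the blade runs along its -y; z is up
- long_pivot (a point): pivot of the long lever, at the blade's mid height; this frame turns with the lever: its x axis points square to the blade, from the outer face towards the bar; the blade runs along its -y; z is up
- short_tip (a point): centre of the short lever's 18 mm round tip, 85 mm above the bench
- screw_jar: screw jar, 44 mm across and 60 tall, standing between the two stands; origin under its centre; leave alone
- screwdriver: screwdriver with a wooden handle, 190 mm long, lying flat in front; origin underneath; leave alone
- glue: white glue bottle, 60 mm across, 170 tall, at the back; origin under its centre; leave alone
- plane: small wooden hand plane, 40 x 120 mm, 95 tall, on the left of the bench; origin under its centre; leave alone
- mallet: wooden mallet lying flat, head 75 x 120 mm and 60 tall, handle 200 long, on the right; origin under the head; leave alone
- square: carpenter's try square lying flat, about 150 x 120 mm and 16 thick, at the front right; origin under its stock; leave alone
- offcut: wood offcut 50 x 130 x 30 mm at the front left; origin under its centre; leave alone

How it is judged:
By the outcome, as a careful person would: the job done as asked, in the order asked, and still so for the second after the job is handed in, while the arm keeps its last pose, push and grip.
It also fails if it takes over 48 s, if anything falls off the work surface, if the arm or the gripper's body presses on something with over 40 N, if the wrist force passes 120 N, or if a joint passes its speed limit or range.

ROBOT

A 6-joint arm with a two-finger parallel gripper is mounted at the origin on the work surface. World frame = base frame: x ahead of the robot, y to its left, z up, the work surface at z = 0. Lengths are in mm, angles in rad, forces in N, time in s.
With the tool pointing down it reaches from about 300 to 775 mm from the base axis. Payload 14.6 kg.
Tool frame: the origin (TCP) lies midway between the tips of the shut fingers; the grasp point (between the pads) lies 19 mm behind it; y points along the fingers, x is the direction in which the jaws open and shut, and the axes are right-handed (so a half turn about y gives the same grasp; the last joint's range is limited). The gripper opens to 94 mm and grips with 3 to 60 N. Pads are 16 mm wide; open, the fingers measure 119 mm over their backs; the gripper's body (75 mm by 177 mm) begins 78 mm behind the grasp point.
Start: joints at [1.218, 0.3, 1.521, -0, 1.321, -0.067], TCP at [155.056, 527.681, 205.446] pointing down, gripper open.
Joint ranges: [-3.03, 3.03], [-0.79, 2.21], [0.23, 2.52], [-1.04, 4.18], [0, 3.07], [-2.55, 2.55]. Speed limits (rad/s): [2.22, 2.22, 2.57, 3.14, 3.14, 3.14].

INTERFACE

Orientations are given as [roll, pitch, yaw] about the fixed x, y, z axes, in that order (R = Rz(yaw) Ry(pitch) Rx(roll)).
In Python, from cell import manip gives the robot as it stands.
- The arm moves only by the tool servo_tool, never from a script. Its argument "commands" is a list of rows, each an object with "dp": the shift along the tool's x, y, z in mm, a list of three; "turn": the turn, a rotation vector about the tool's x, y, z in degrees, a list of three. A call has 1 to 5 rows; each row is the pose to reach, as a shift and turn from the pose measured when the call began, along the tool's axes at that moment; what a row does not reach only later rows make up. A row lasts 1/12 s, in which the tool goes at most 41.7 mm and 7.16 degrees, less where a joint would pass 70% of its speed; a pose out of reach is approached as far as the arm can. A call with a gripper value outside its range is refused whole. "grip" is the gripper command: -1 is fully open, 1 is shut, values between are in proportion, set as the call begins (left out, the last holds). The fingers move at their own pace and stop on an object; "force" is the grip in N (left out, the last holds). Time passes only in rows, so rows that repeat a pose let the fingers close. It gives the time, the measured TCP pose, the force and the opening at its end, in the units of the state.
- manip.read_state(): the state, without advancing time (a new reading comes with each control period).
- manip.camera(name): name is "scene" or "top" or "wrist"; returns a dict with "img" (400x640x3 uint8, red, green, blue), "depth" (400x640 float32, mm along the optical axis (not along the pixel's ray), 0 where there is no reading), "K" (3x3 intrinsics, pixels), "R" (3x3) and "t" (3): a world point X has camera coordinates R X + t; the wrist camera has in their place "hand_eye" (4x4, takes a point from camera to tool coordinates, whose origin is the TCP and whose axes are the tool frame's). Camera axes: x right, y down, z forward; pixel columns grow to the right and rows downward; lengths in mm; the calibration is good to about 2 mm. The wrist camera is an equidistant fisheye: a pixel r from the principal point sees the ray r / f radians off the axis. A picture is of the moment at which its call begins: read the wrist's pose just before it.
- manip.sign_off(): hands the job in, once; it reports no verdict.
The state is a dict: "clock": time; "joints": joint angles; "qd": joint speeds; "effort": joint torques, N m; "eef_pos": TCP position; "eef_rot": TCP orientation; "wrist_force": force on the tool from outside, world axes, zero at the start; "moment": the same for the moment, N m; "finger_gap": finger opening in mm.
Only numpy, scipy, OpenCV 4.12 (cv2) and the standard library are available. Lean on these libraries where they do the work, as an engineer would, in place of code of your own. Each camera call takes 0.05 s, during which the arm holds its last target.

## Working session

There is one attempt and no reset: what is moved stays moved. The work goes in short steps, Python scripts to look and compute and a tool call to move; the robot and the scene stay as the last step left them, time stands still between calls to the robot, and variables do not carry over. Pictures are saved under pics/ and viewed, and the job is handed in when it is done.

Besides the shell and the picture viewer there is one more tool, called after "Emit:" as a command line: name --argument value ..., lists and objects as JSON in quotes. servo_tool: Moves the arm, as the interface text tells. Its arguments: {"type":"object","properties":{"commands":{"type":"array","items":{"type":"object","properties":{"dp":{"type":"array","items":{"type":"number"}},"turn":{"type":"array","items":{"type":"number"}}}}},"grip":{"type":"number"},"force":{"type":"number"}},"required":["commands"]}

```bash
mkdir -p pics; ls; python3 - <<'E'
from cell import manip
import cv2,numpy as np
s=manip.read_state()
print({k:np.round(v,3).tolist() for k,v in s.items()})
for n in ["scene","top"]:
    c=manip.camera(n)
    cv2.imwrite(f"pics/{n}0.png",c["img"][:,:,::-1])
    np.savez(f"{n}0.npz",**c)
    print(n,c["K"].tolist(),c["R"].round(3).tolist(),c["t"].tolist())
E
```

```text
pics
{'clock': 0.0, 'joints': [1.218, 0.3, 1.522, -0.0, 1.321, -0.067], 'qd': [0.001, -0.001, -0.0, 0.001, -0.001, -0.001], 'effort': [0.001, -53.181, -35.274, 0.071, 0.025, -0.0], 'eef_pos': [154.991, 527.453, 204.89], 'eef_rot': [-1.571, 0.001, 1.285], 'wrist_force': [0.248, -0.026, 0.228], 'moment': [-0.016, -0.023, 0.011], 'finger_gap': 94.131}
scene [[386.39717037039634, 0.0, 321.55716121430646], [0.0, 386.39717037039634, 201.93233886389567], [0.0, 0.0, 1.0]] [[-0.049, 0.999, 0.014], [0.859, 0.05, -0.509], [-0.509, -0.013, -0.86]] [23.943986427704676, -500.7979668030315, 1485.7530165692554]
top [[441.6223301380162, 0.0, 315.4424299614252], [0.0, 441.6223301380162, 200.3902423424086], [0.0, 0.0, 1.0]] [[0.04, -0.999, -0.0], [-0.972, -0.039, -0.233], [0.233, 0.009, -0.972]] [-33.639040750093464, 632.9444396121513, 1296.2336268232607]
```

View pics/scene0.png

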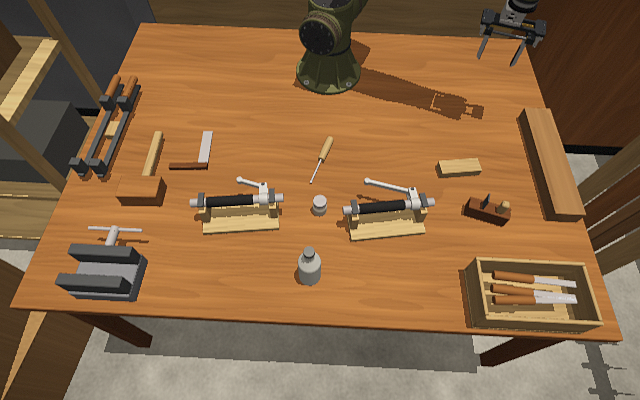

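View pics/top0.png

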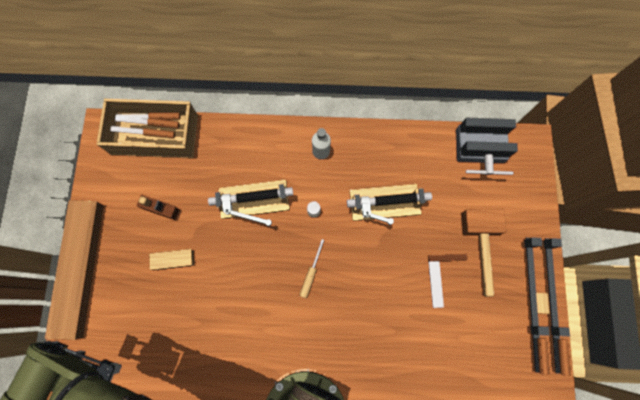

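The long lever is on the robot's left: in the top view its pivot is near (227,203) and its tip near (268,222). The short lever is at (365,205) to (388,220). I'll zoom in and measure.

```bash
python3 - <<'E'
import cv2,numpy as np
c=np.load("top0.npz"); im=c["img"][:,:,::-1]
a=cv2.resize(im[165:245,195:315],None,fx=6,fy=6,interpolation=cv2.INTER_CUBIC)
cv2.imwrite("pics/topz.png",a)
c=np.load("scene0.npz"); im=c["img"][:,:,::-1]
a=cv2.resize(im[165:250,330:450],None,fx=6,fy=6,interpolation=cv2.INTER_CUBIC)
cv2.imwrite("pics/scenez.png",a)
E
```

```text
(no output)
```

View pics/topz.png

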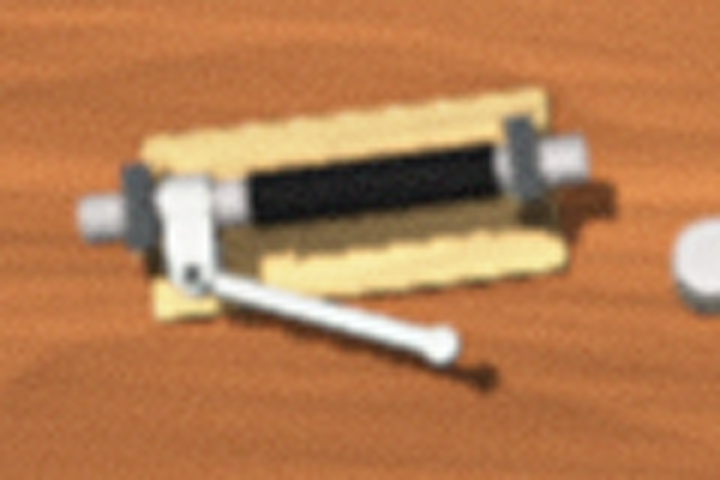

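View pics/scenez.png

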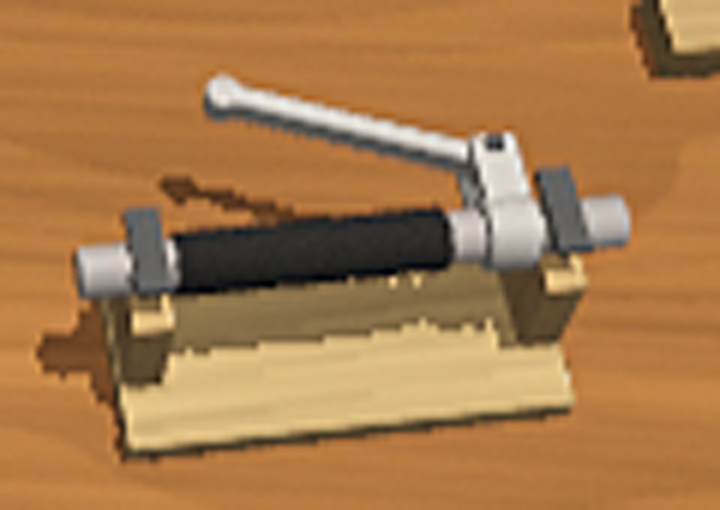

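```bash
cat > h.py <<'E'
import numpy as np
def ray(c,u,v,z):
    d=c["R"].T@np.linalg.solve(c["K"],[u,v,1.]); o=-c["R"].T@c["t"]
    return o+d*(z-o[2])/d[2]
E
python3 - <<'E'
import numpy as np
from h import ray
T=dict(np.load("top0.npz"));S=dict(np.load("scene0.npz"))
f=lambda p,x0,y0:(x0+(p[0]+.5)/6-.5,y0+(p[1]+.5)/6-.5)
for n,p,q,z in [("tip",(440,344),(222,94),94),("pivot",(193,273),(495,142),98),("barL",(80,219),(620,220),85),("barR",(583,157),(85,272),85)]:
    a=ray(T,*f(p,195,165),z); b=ray(S,*f(q,330,165),z)
    print(n,a.round(1),b.round(1))
for n in["tip"]:
    a=ray(T,*f((440,344),195,165),94); print(T["depth"][222,268])
def yaw(a,b): d=a-b; return np.arctan2(d[1],d[0])-np.pi/2
for C,L,R_,x0 in [(T,(80,219),(583,157),195),(S,(620,220),(85,272),330)]:
    a=ray(C,*f(L,x0,165),85);b=ray(C,*f(R_,x0,165),85); print("yaw",yaw(a,b),np.linalg.norm(a-b),(a+b)/2)
    y=yaw(a,b);m=(a+b)/2;R=np.array([[np.cos(y),-np.sin(y)],[np.sin(y),np.cos(y)]])
    for q in [(-38,74),(-89,-46),(-38,-56)]: print(q,(m[:2]+R@q).round(1))
E
```

```text
tip [556.6 132.4  94. ] [557.9 132.9  94. ]
pivot [587.3 259.2  98. ] [580.5 262.   98. ]
barL [616.  322.4  85. ] [612.5 321.5  85. ]
barR [659.1  66.1  85. ] [655.3  69.3  85. ]
1332.1063
yaw 0.16680193727773296 259.88513751909625 [637.52993222 194.21670223  85.        ]
(-38, 74) [587.8 260.9]
(-89, -46) [557.4 134.1]
(-38, -56) [609.4 132.7]
yaw 0.16802047638720774 255.88723669319515 [633.8856649  195.40769682  85.        ]
(-38, 74) [584. 262.]
(-89, -46) [553.8 135.2]
(-38, -56) [605.8 133.8]
```

```bash
cat >> h.py <<'E'
from scipy.spatial.transform import Rotation as Ro
Y=0.1675; M=np.array([635.7,194.8]); RS=Ro.from_euler("z",Y).as_matrix()
def to_tool(w,s): return Ro.from_euler("xyz",s["eef_rot"]).as_matrix().T@(np.array(w)-s["eef_pos"])
def stand(x,y,z): return np.r_[M+RS[:2,:2]@[x,y],z]
def in_stand(p): return np.r_[RS[:2,:2].T@(np.array(p[:2])-M),p[2]]
E
python3 - <<'E'
from cell import manip
from h import *
s=manip.read_state()
w=stand(-125,-26,205);print(w)
print(to_tool(w,s), "turn about y deg",np.degrees(s["eef_rot"][2]-Y))
E
```

```text
[516.78408409 148.32414667 205.        ]
[-2.61752754e+02  1.80550337e-01 -4.54020210e+02] turn about y deg 64.02702138317277
```

Emit:
servo_tool --commands '[{"dp": [-13, 0, -23], "turn": [0, 5, 0]}, {"dp": [-28, 0, -48], "turn": [0, 11, 0]}, {"dp": [-43, 0, -75], "turn": [0, 17, 0]}, {"dp": [-59, 0, -102], "turn": [0, 23, 0]}, {"dp": [-75, 0, -130], "turn": [0, 29, 0]}]' --grip 1 --force 40

```text
clock: 0.52
eef_pos: [259.1, 417.6, 204.8]
eef_rot: [-1.571, 0.001, 0.774]
wrist_force: [0.4, 0.4, -0.4]
finger_gap: 64.4
```

```bash
cat > st.py <<'E'
from cell import manip
from h import *
import sys
s=manip.read_state()
print("t",round(s["clock"],2),"stand",in_stand(s["eef_pos"]).round(1),"yawerr deg",np.degrees(s["eef_rot"][2]-Y).round(2),np.round(s["eef_rot"],3),"F_stand",(RS.T@s["wrist_force"]).round(2),"gap",s["finger_gap"],"qd",np.abs(s["qd"]).max().round(3))
if len(sys.argv)>1: print(to_tool(stand(*map(float,sys.argv[1:4])),s).round(1))
E
python3 st.py -125 -26 205
```

```text
t 0.52 stand [-334.2  282.5  204.8] yawerr deg 34.76 [-1.571e+00  1.000e-03  7.740e-01] F_stand [ 0.46  0.38 -0.42] gap 64.41811633275094 qd 0.774
[  -4.1   -0.  -372.7]
```

Emit:
servo_tool --commands '[{"dp": [0, 0, -30], "turn": [0, 6, 0]}, {"dp": [-1, 0, -62], "turn": [0, 12, 0]}, {"dp": [-1, 0, -96], "turn": [0, 18, 0]}, {"dp": [-2, 0, -130], "turn": [0, 24, 0]}, {"dp": [-2, 0, -165], "turn": [0, 30, 0]}]'

```text
clock: 0.93
eef_pos: [373.7, 296.8, 204.7]
eef_rot: [-1.572, 0.001, 0.246]
wrist_force: [0.7, 0.2, -0.2]
finger_gap: 31.0
```

```bash
python3 st.py -125 -26 205
```

```text
t 0.93 stand [-241.3  144.3  204.7] yawerr deg 4.48 [-1.572e+00  1.000e-03  2.460e-01] F_stand [ 0.72  0.06 -0.19] gap 30.968506478305855 qd 0.879
[ 102.7   -0.2 -178.9]
```

Emit:
servo_tool --commands '[{"dp": [20, 0, -35], "turn": [0, 4.5, 0]}, {"dp": [40, 0, -70], "turn": [0, 4.5, 0]}, {"dp": [62, 0, -108], "turn": [0, 4.5, 0]}, {"dp": [82, 0, -145], "turn": [0, 4.5, 0]}, {"dp": [103, 0, -179], "turn": [0, 4.5, 0]}]'

```text
clock: 1.35
eef_pos: [517.4, 146.9, 204.7]
eef_rot: [-1.572, 0.001, 0.167]
wrist_force: [0.1, 1.0, 0.9]
finger_gap: 0.6
```

Emit:
servo_tool --commands '[{"dp": [0, 0, 0]}, {"dp": [0, 0, 0]}]'

```text
$.commands[0]: bad value
```

```bash
python3 st.py -125 -26 64; python3 - <<'E'
from cell import manip
import cv2
for n in ["wrist","top"]:
    c=manip.camera(n);im=c["img"][:,:,::-1]
    if n=="top": im=cv2.resize(im[150:270,190:340],None,fx=5,fy=5,interpolation=cv2.INTER_CUBIC)
    cv2.imwrite(f"pics/{n}1.png",im)
E
```

```text
t 1.35 stand [-124.7  -27.5  204.7] yawerr deg -0.03 [-1.572e+00  1.000e-03  1.670e-01] F_stand [0.3  0.93 0.85] gap 0.6034484222273349 qd 0.798
[-1.000e-01  1.407e+02  1.700e+00]
```

View pics/wrist1.png

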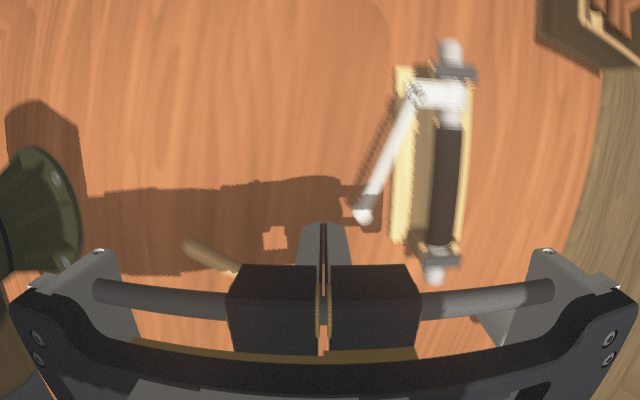

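View pics/top1.png

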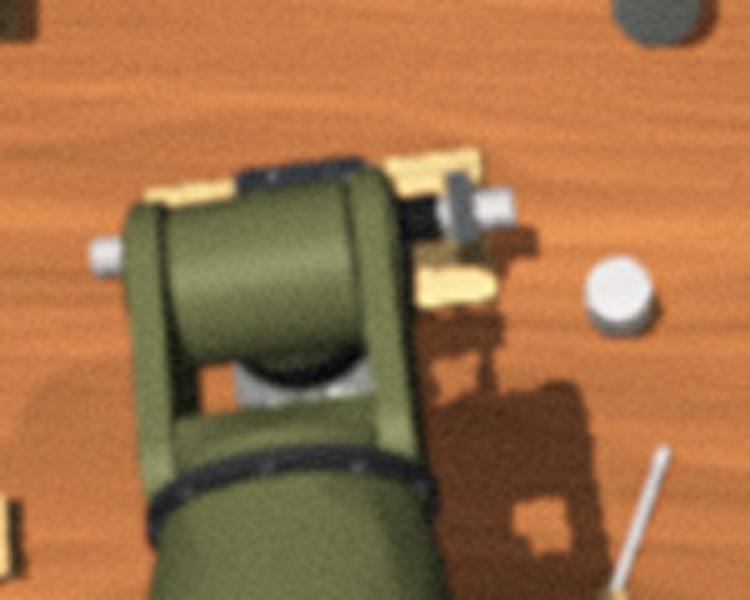

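```bash
python3 st.py -125 -26 64; python3 - <<'E'
from cell import manip
from h import *
import cv2
s=manip.read_state(); c=manip.camera("wrist")
im=c["img"][:,:,::-1]; cv2.imwrite("pics/wrist2.png",cv2.resize(im[70:240,300:490],None,fx=4,fy=3.5,interpolation=cv2.INTER_CUBIC))
Rw=Ro.from_euler("xyz",s["eef_rot"]).as_matrix();H=c["hand_eye"];K=c["K"]
print(K.round(1).tolist(),H.round(2).tolist())
Twc=np.eye(4);Twc[:3,:3]=Rw;Twc[:3,3]=s["eef_pos"];Twc=Twc@H
np.save("K.npy",K);
def proj(p):
    q=np.linalg.inv(Twc)@np.r_[p,1];r=np.hypot(q[0],q[1]);th=np.arctan2(r,q[2])
    return K[:2,2]+K[0,0]*th*q[:2]/r
print("tip",proj(stand(-89,-46,94)),"piv",proj(stand(-38,74,98)),"barends",proj(stand(0,130,85)),proj(stand(0,-130,85)))
E
```

```text
t 1.45 stand [-123.4  -29.6  204. ] yawerr deg -0.29 [-1.573  0.002  0.162] F_stand [-0.37  0.84 -0.13] gap 0.5097164174782688 qd 0.088
[ -1.4 140.    3.9]
[[309.7, 0.0, 323.1], [0.0, 309.7, 193.4], [0.0, 0.0, 1.0]] [[1.0, -0.0, 0.0, -0.1], [-0.0, -0.26, 0.97, -179.5], [-0.0, -0.97, -0.26, 74.16], [0.0, 0.0, 0.0, 1.0]]
tip [358.18132448 206.32131177] piv [414.13670145  83.5096963 ] barends [445.24361017  33.88045429] [431.01777266 272.69828058]
```

View pics/wrist2.png

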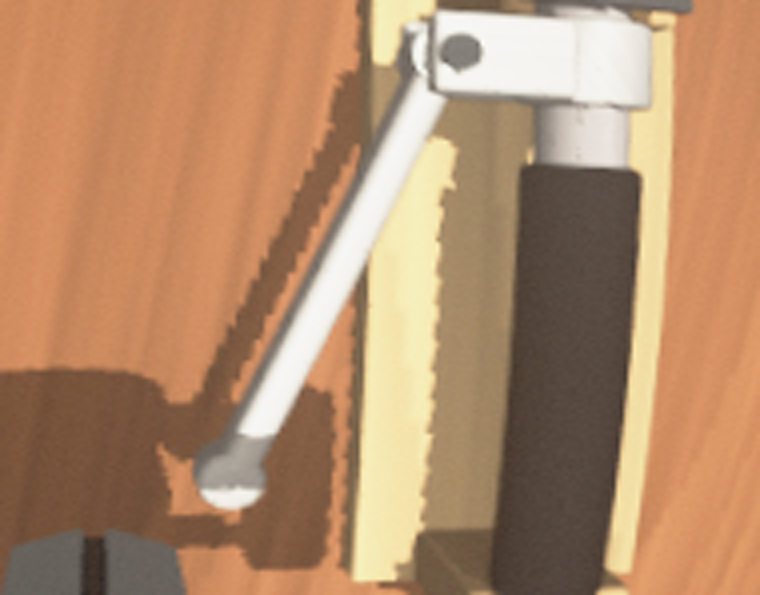

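The wrist view puts the tip at (358,207) and the pivot at (415,84). My stand pose predicts both within 1 px, so the fingers can go down on the outer side.

Emit:
servo_tool --commands '[{"dp": [-1, 25, 4], "turn": [0, -0.3, 0]}, {"dp": [-1, 55, 4], "turn": [0, -0.3, 0]}, {"dp": [-1, 90, 4], "turn": [0, -0.3, 0]}, {"dp": [-1, 120, 4], "turn": [0, -0.3, 0]}, {"dp": [-1, 140, 4], "turn": [0, -0.3, 0]}]'

```text
clock: 1.92
eef_pos: [513.4, 151.3, 61.2]
eef_rot: [-1.572, 0.006, 0.17]
wrist_force: [0.2, -0.1, 0.6]
finger_gap: 0.5
```

Emit:
servo_tool --commands '[{"dp": [0, 0, 0], "turn": [0, 0, 0]}]'

```text
clock: 2.0
eef_pos: [510.8, 151.7, 57.6]
eef_rot: [-1.572, 0.012, 0.171]
wrist_force: [-0.8, 0.1, -0.2]
finger_gap: 0.4
```

```bash
python3 st.py -104 -26 64
```

```text
t 2.0 stand [-130.3  -21.6   57.6] yawerr deg 0.2 [-1.572  0.012  0.171] F_stand [-0.74  0.25 -0.18] gap 0.44000464416657653 qd 0.036
[26.2 -6.7 -4.5]
```

Emit:
servo_tool --commands '[{"dp": [8, -3, -2], "turn": [0, 0, -0.6]}, {"dp": [15, -6, -4], "turn": [0, 0, -0.6]}, {"dp": [20, -6, -4], "turn": [0, 0, -0.6]}, {"dp": [20, -6, -4], "turn": [0, 0, -0.6]}]'

```text
clock: 2.33
eef_pos: [533.1, 151.6, 65.2]
eef_rot: [-1.572, -0.002, 0.171]
wrist_force: [0.3, -0.3, -0.7]
finger_gap: 0.5
```

```bash
python3 st.py -104 -26 64;cat > pic.py <<'E'
from cell import manip
import cv2,sys
c=manip.camera("wrist");im=c["img"][:,:,::-1]
cv2.imwrite(f"pics/{sys.argv[1]}.png",cv2.resize(im[40:300,260:480],None,fx=3,fy=2.3,interpolation=cv2.INTER_CUBIC))
E
python3 pic.py w3
```

```text
t 2.33 stand [-108.3  -25.5   65.2] yawerr deg 0.19 [-1.572 -0.002  0.171] F_stand [ 0.27 -0.31 -0.7 ] gap 0.5160034904660442 qd 0.041
[ 4.3  1.2 -0.5]
```

View pics/w3.png

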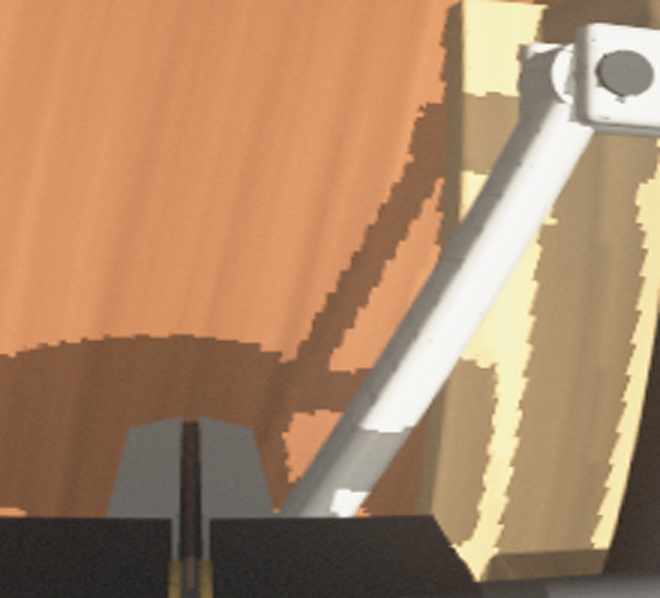

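The wrist view shows the finger's right edge (~270,510) just outside the blade (~300,500), with the lever still at rest. I'll press gently now.

Emit:
servo_tool --commands '[{"dp": [2, 0, 0], "turn": [0, 0, 0]}, {"dp": [4, 0, 0], "turn": [0, 0, 0]}, {"dp": [6, 0, 0], "turn": [0, 0, 0]}, {"dp": [8, 0, 0], "turn": [0, 0, 0]}, {"dp": [10, 0, 0], "turn": [0, 0, 0]}]'

```text
clock: 2.8
eef_pos: [541.9, 153.0, 64.5]
eef_rot: [-1.573, 0.0, 0.171]
wrist_force: [-4.5, -1.7, 0.2]
finger_gap: 0.4
```

```bash
python3 st.py -60 -26 64
```

```text
t 2.8 stand [-99.4 -25.6  64.5] yawerr deg 0.19 [-1.573  0.     0.171] F_stand [-4.73 -0.94  0.2 ] gap 0.35067987106942133 qd 0.069
[39.4  0.4 -0.5]
```

Contact, at about 4.7 N. Continuing.

Emit:
servo_tool --commands '[{"dp": [3, 0, 0], "turn": [0, 0, 0]}, {"dp": [6, 0, 0], "turn": [0, 0, 0]}, {"dp": [9, 0, 0], "turn": [0, 0, 0]}, {"dp": [12, 0, 0], "turn": [0, 0, 0]}, {"dp": [15, 0, 0], "turn": [0, 0, 0]}]'

```text
clock: 3.22
eef_pos: [556.5, 155.3, 64.0]
eef_rot: [-1.573, 0.002, 0.171]
wrist_force: [-5.2, -4.0, 0.1]
finger_gap: 0.3
```

Emit:
servo_tool --commands '[{"dp": [3, 0, 0], "turn": [0, 0, 0]}, {"dp": [6, 0, 0], "turn": [0, 0, 0]}, {"dp": [9, 0, 0], "turn": [0, 0, 0]}, {"dp": [12, 0, 0], "turn": [0, 0, 0]}, {"dp": [14, 0, 0], "turn": [0, 0, 0]}]'

```text
clock: 3.63
eef_pos: [569.9, 157.2, 63.5]
eef_rot: [-1.573, 0.004, 0.17]
wrist_force: [-7.6, -5.2, 0.1]
finger_gap: 0.3
```

```bash
python3 st.py -56 -26 64
```

```text
t 3.63 stand [-71.1 -26.1  63.5] yawerr deg 0.17 [-1.573  0.004  0.17 ] F_stand [-8.31 -3.84  0.08] gap 0.251525626276338 qd 0.069
[15.1 -0.6  0.1]
```

Emit:
servo_tool --commands '[{"dp": [2, 0, 0], "turn": [0, 0, 0]}, {"dp": [4, 0, 0], "turn": [0, 0, 0]}, {"dp": [6, 0, 0], "turn": [0, 0, 0]}, {"dp": [8, 0, 0], "turn": [0, 0, 0]}, {"dp": [10, 0, 0], "turn": [0, 0, 0]}]'

```text
clock: 4.05
eef_pos: [579.4, 158.2, 63.1]
eef_rot: [-1.574, 0.007, 0.17]
wrist_force: [-8.0, -6.5, 2.7]
finger_gap: 0.5
```

```bash
python3 st.py -56 -26 64
```

```text
t 4.05 stand [-61.6 -26.7  63.1] yawerr deg 0.16 [-1.574  0.007  0.17 ] F_stand [-9.01 -5.07  2.7 ] gap 0.4558448782132135 qd 0.075
[ 5.6 -0.9  0.7]
```

Now 1 mm steps to the stop.

Emit:
servo_tool --commands '[{"dp": [1, 0, 0], "turn": [0, 0, 0]}, {"dp": [2, 0, 0], "turn": [0, 0, 0]}, {"dp": [3, 0, 0], "turn": [0, 0, 0]}, {"dp": [4, 0, 0], "turn": [0, 0, 0]}]'

```text
clock: 4.38
eef_pos: [583.0, 158.5, 63.1]
eef_rot: [-1.575, 0.008, 0.17]
wrist_force: [-8.1, -6.3, 5.3]
finger_gap: 0.3
```

```bash
python3 st.py -56 -26 64; python3 pic.py w4
```

```text
t 4.38 stand [-58.  -27.   63.1] yawerr deg 0.15 [-1.575  0.008  0.17 ] F_stand [-9.04 -4.88  5.31] gap 0.2892329323189816 qd 0.037
[ 2.  -0.9  1. ]
```

View pics/w4.png

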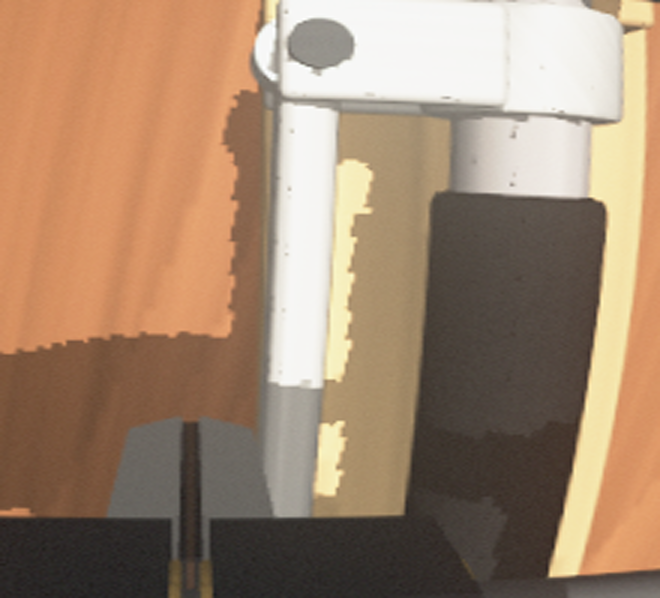

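Emit:
servo_tool --commands '[{"dp": [1, 0, 0], "turn": [0, 0, 0]}, {"dp": [2, 0, 0], "turn": [0, 0, 0]}]'

```text
clock: 4.6
eef_pos: [584.7, 158.6, 63.1]
eef_rot: [-1.575, 0.01, 0.17]
wrist_force: [-10.1, -3.3, 5.9]
finger_gap: 0.3
```

```bash
python3 st.py -56 -26 64
```

```text
t 4.6 stand [-56.3 -27.2  63.1] yawerr deg 0.14 [-1.575  0.01   0.17 ] F_stand [-10.49  -1.56   5.93] gap 0.31749253971614116 qd 0.039
[ 0.3 -0.9  1.2]
```

Emit:
servo_tool --commands '[{"dp": [1, 0, 0], "turn": [0, 0, 0]}, {"dp": [1.5, 0, 0], "turn": [0, 0, 0]}]'

```text
clock: 4.77
eef_pos: [585.0, 158.7, 63.1]
eef_rot: [-1.575, 0.014, 0.17]
wrist_force: [-18.8, -5.7, 10.6]
finger_gap: 0.5
```

```bash
python3 st.py -56 -26 64
```

```text
t 4.77 stand [-56.  -27.2  63.1] yawerr deg 0.15 [-1.575  0.014  0.17 ] F_stand [-19.45  -2.49  10.55] gap 0.5214085546757735 qd 0.012
[-0.  -0.9  1.2]
```

The force jumped to about 19 N with no further travel, so the lever is at its stop. Holding.

Emit:
servo_tool --commands '[{"dp": [0.4, -0.4, 0], "turn": [0, 0, -0.2]}, {"dp": [0.4, -0.4, 0], "turn": [0, 0, -0.2]}, {"dp": [0.4, -0.4, 0], "turn": [0, 0, -0.2]}, {"dp": [0.4, -0.4, 0], "turn": [0, 0, -0.2]}, {"dp": [0.4, -0.4, 0], "turn": [0, 0, -0.2]}]'

```text
clock: 5.18
eef_pos: [584.7, 158.6, 63.2]
eef_rot: [-1.575, 0.013, 0.17]
wrist_force: [-10.1, -3.1, 3.4]
finger_gap: 0.4
```

```bash
python3 st.py -56 -26 64; python3 pic.py w5
```

```text
t 5.18 stand [-56.3 -27.2  63.2] yawerr deg 0.15 [-1.575  0.013  0.17 ] F_stand [-10.49  -1.41   3.37] gap 0.3676538391347331 qd 0.003
[ 0.3 -0.8  1.2]
```

View pics/w5.png

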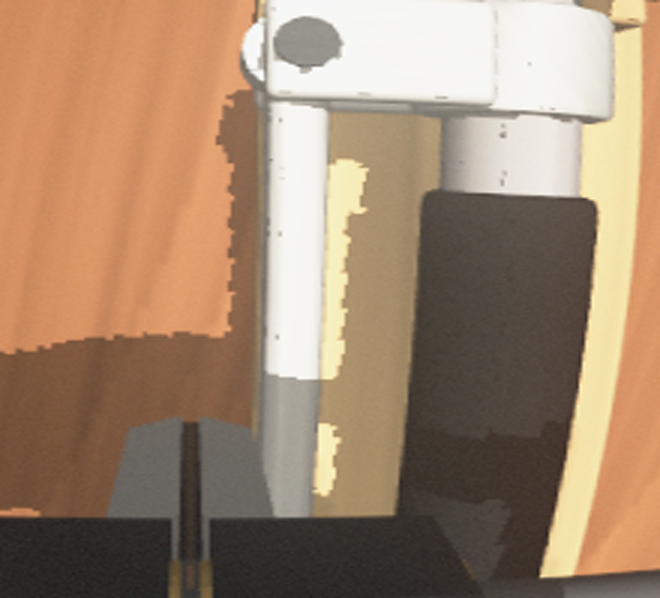

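The force dropped to 10.5 N, barely above the spring. I'll push a little harder so the hold at the stop is certain.

Emit:
servo_tool --commands '[{"dp": [1.0, -0.3, 0], "turn": [0, 0, 0]}, {"dp": [1.0, -0.3, 0], "turn": [0, 0, 0]}, {"dp": [1.0, -0.3, 0], "turn": [0, 0, 0]}, {"dp": [1.0, -0.3, 0], "turn": [0, 0, 0]}, {"dp": [1.0, -0.3, 0], "turn": [0, 0, 0]}]'

```text
clock: 5.65
eef_pos: [584.7, 158.6, 63.2]
eef_rot: [-1.575, 0.016, 0.17]
wrist_force: [-11.7, -3.1, 5.1]
finger_gap: 0.0
```

```bash
python3 st.py -56 -26 64
```

```text
t 5.65 stand [-56.3 -27.2  63.2] yawerr deg 0.15 [-1.575  0.016  0.17 ] F_stand [-12.1   -1.09   5.15] gap 0.0013501293525427344 qd 0.001
[ 0.3 -0.8  1.2]
```

Emit:
servo_tool --commands '[{"dp": [0.9, 0, 0], "turn": [0, 0, 0]}, {"dp": [0.9, 0, 0], "turn": [0, 0, 0]}, {"dp": [0.9, 0, 0], "turn": [0, 0, 0]}, {"dp": [0.9, 0, 0], "turn": [0, 0, 0]}, {"dp": [0.9, 0, 0], "turn": [0, 0, 0]}]'

```text
clock: 6.07
eef_pos: [584.7, 158.5, 63.2]
eef_rot: [-1.576, 0.019, 0.17]
wrist_force: [-12.7, -3.2, 7.2]
finger_gap: 0.2
```

```bash
python3 st.py -116 -26 64
```

```text
t 6.07 stand [-56.4 -27.2  63.2] yawerr deg 0.15 [-1.576  0.019  0.17 ] F_stand [-13.09  -1.03   7.17] gap 0.19205011835503732 qd 0.002
[-59.6   0.3   1.4]
```

Held for more than a second at 10 to 19 N without moving. Now I'll release fully.

Emit:
servo_tool --commands '[{"dp": [-5, 0, 0], "turn": [0, 0, -0.3]}, {"dp": [-12, 0, 0], "turn": [0, 0, -0.6]}, {"dp": [-19, 0, 0], "turn": [0, 0, -0.9]}, {"dp": [-26, 0, 0], "turn": [0, 0, -1.1]}, {"dp": [-33, 0, 1], "turn": [0, 0, -1.1]}]'

```text
clock: 6.48
eef_pos: [551.5, 154.4, 63.6]
eef_rot: [-1.575, 0.0, 0.17]
wrist_force: [-3.1, 2.8, 0.3]
finger_gap: 0.6
```

Emit:
servo_tool --commands '[{"dp": [-7, 0, 0], "turn": [0, 0, 0]}, {"dp": [-14, 0, 0], "turn": [0, 0, 0]}, {"dp": [-21, 0, 0], "turn": [0, 0, 0]}, {"dp": [-28, 0, 0], "turn": [0, 0, 0]}, {"dp": [-30, 0, 0], "turn": [0, 0, 0]}]'

```text
clock: 6.9
eef_pos: [521.3, 149.1, 63.7]
eef_rot: [-1.575, 0.0, 0.17]
wrist_force: [0.5, 0.6, 0.4]
finger_gap: 0.5
```

Emit:
servo_tool --commands '[{"dp": [0, 0, 0], "turn": [0, 0, 0]}, {"dp": [0, 0, 0], "turn": [0, 0, 0]}, {"dp": [0, 0, 0], "turn": [0, 0, 0]}]'

```text
clock: 7.15
eef_pos: [521.6, 149.0, 63.8]
eef_rot: [-1.575, -0.0, 0.17]
wrist_force: [0.4, 0.6, -0.2]
finger_gap: 0.3
```

```bash
python3 st.py -106 -26 65; python3 pic.py w6
```

```text
t 7.15 stand [-120.2  -26.1   63.8] yawerr deg 0.16 [-1.575 -0.     0.17 ] F_stand [ 0.46  0.56 -0.22] gap 0.3319450023143147 qd 0.005
[14.2 -1.2  0. ]
```

View pics/w6.png

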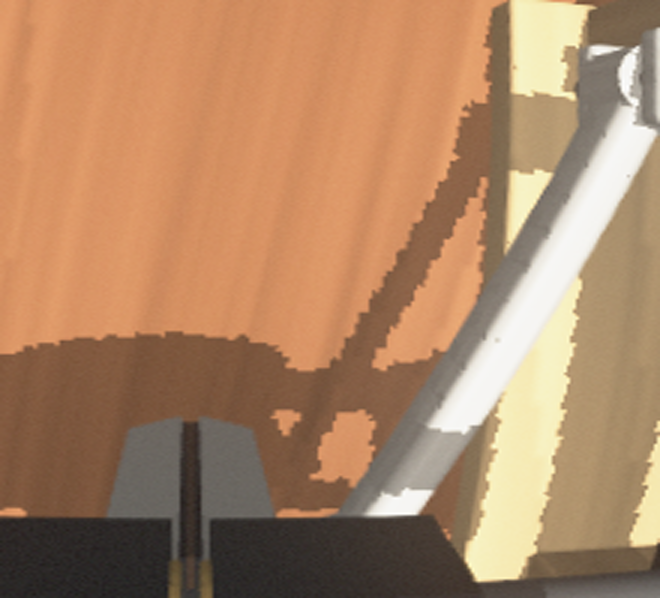

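The lever has sprung fully back to its flared rest angle. The finger edge is at 270 and the blade at about 350, so they're clear and the force is about zero. Second press.

Emit:
servo_tool --commands '[{"dp": [3, 0, 0], "turn": [0, 0, 0]}, {"dp": [6, 0, 0], "turn": [0, 0, 0]}, {"dp": [9, 0, 0], "turn": [0, 0, 0]}, {"dp": [12, 0, 0], "turn": [0, 0, 0]}, {"dp": [15, -0.5, 0], "turn": [0, 0, 0]}]'

```text
clock: 7.62
eef_pos: [536.7, 151.7, 64.1]
eef_rot: [-1.575, -0.0, 0.17]
wrist_force: [-0.0, 0.9, 0.7]
finger_gap: 0.5
```

Emit:
servo_tool --commands '[{"dp": [3, 0, 0], "turn": [0, 0, 0]}, {"dp": [6, 0, 0], "turn": [0, 0, 0]}, {"dp": [9, 0, 0], "turn": [0, 0, 0]}, {"dp": [12, 0, 0], "turn": [0, 0, 0]}, {"dp": [15, -0.5, 0], "turn": [0, 0, 0]}]'

```text
clock: 8.03
eef_pos: [551.2, 154.0, 64.2]
eef_rot: [-1.575, 0.002, 0.17]
wrist_force: [-5.8, -2.2, -3.3]
finger_gap: 0.5
```

Emit:
servo_tool --commands '[{"dp": [3, 0, 0], "turn": [0, 0, 0]}, {"dp": [6, 0, 0], "turn": [0, 0, 0]}, {"dp": [9, 0, 0], "turn": [0, 0, 0]}, {"dp": [12, 0, 0], "turn": [0, 0, -0.1]}, {"dp": [15, -0.5, 0], "turn": [0, 0, -0.2]}]'

```text
clock: 8.45
eef_pos: [565.4, 156.2, 64.0]
eef_rot: [-1.576, 0.001, 0.17]
wrist_force: [-5.7, -4.2, -2.7]
finger_gap: 0.2
```

```bash
python3 st.py -56 -26 65
```

```text
t 8.45 stand [-75.7 -26.3  64. ] yawerr deg 0.15 [-1.576e+00  1.000e-03  1.700e-01] F_stand [-6.28 -3.17 -2.73] gap 0.1591882250771521 qd 0.095
[19.7 -1.   0.3]
```

Emit:
servo_tool --commands '[{"dp": [3, 0, 0], "turn": [0, 0, 0]}, {"dp": [6, 0, 0], "turn": [0, 0, 0]}, {"dp": [9, 0, 0], "turn": [0, 0, -0.1]}, {"dp": [12, 0, 0], "turn": [0, 0, -0.2]}, {"dp": [14, 0, 0], "turn": [0, 0, -0.2]}]'

```text
clock: 8.87
eef_pos: [578.7, 157.9, 63.5]
eef_rot: [-1.576, -0.0, 0.17]
wrist_force: [-7.9, -7.4, 1.5]
finger_gap: 0.7
```

Emit:
servo_tool --commands '[{"dp": [1, 0, 0], "turn": [0, 0, 0]}, {"dp": [2, 0, 0], "turn": [0, 0, -0.1]}, {"dp": [3, 0, 0], "turn": [0, 0, -0.2]}]'

```text
clock: 9.12
eef_pos: [581.3, 158.0, 63.3]
eef_rot: [-1.577, -0.002, 0.17]
wrist_force: [-7.6, -5.4, 4.2]
finger_gap: 0.5
```

```bash
python3 st.py -56 -26 65
```

```text
t 9.12 stand [-59.8 -27.3  63.3] yawerr deg 0.12 [-1.577 -0.002  0.17 ] F_stand [-8.35 -4.07  4.19] gap 0.523549312005232 qd 0.018
[ 3.8 -1.7  1.2]
```

Emit:
servo_tool --commands '[{"dp": [1, 0, 0], "turn": [0, 0, 0]}, {"dp": [2, 0, 0], "turn": [0, 0, 0]}, {"dp": [3, 0, 0], "turn": [0, 0, 0]}, {"dp": [4, 0, 0], "turn": [0, 0, 0]}]'

```text
clock: 9.45
eef_pos: [584.8, 158.3, 63.4]
eef_rot: [-1.577, -0.0, 0.17]
wrist_force: [-9.1, -4.7, 3.7]
finger_gap: 0.3
```

```bash
python3 st.py -56 -26 65
```

```text
t 9.45 stand [-56.3 -27.5  63.4] yawerr deg 0.12 [-1.577 -0.     0.17 ] F_stand [-9.72 -3.11  3.7 ] gap 0.32150539497820674 qd 0.036
[ 0.3 -1.6  1.5]
```

Emit:
servo_tool --commands '[{"dp": [1, 0, 0], "turn": [0, 0, 0]}, {"dp": [1.5, 0, 0], "turn": [0, 0, 0]}]'

```text
clock: 9.62
eef_pos: [585.3, 158.3, 63.3]
eef_rot: [-1.578, 0.003, 0.17]
wrist_force: [-15.8, -4.2, 9.2]
finger_gap: 0.7
```

```bash
python3 st.py -56 -26 65
```

```text
t 9.62 stand [-55.8 -27.6  63.3] yawerr deg 0.12 [-1.578  0.003  0.17 ] F_stand [-16.28  -1.53   9.24] gap 0.7173106792259523 qd 0.015
[-0.2 -1.7  1.6]
```

Emit:
servo_tool --commands '[{"dp": [1.3, -0.4, 0], "turn": [0, 0, 0]}, {"dp": [1.3, -0.4, 0], "turn": [0, 0, 0]}, {"dp": [1.3, -0.4, 0], "turn": [0, 0, 0]}, {"dp": [1.3, -0.4, 0], "turn": [0, 0, 0]}]'

```text
clock: 9.95
eef_pos: [585.1, 158.2, 63.4]
eef_rot: [-1.578, 0.007, 0.17]
wrist_force: [-15.5, -4.1, 6.4]
finger_gap: 0.6
```

```bash
python3 st.py; python3 pic.py w7; python3 st.py; python3 - <<'E'
from cell import manip
import cv2
for n,(a,b,c_,d) in {"scene":(100,300,170,500),"top":(120,320,130,460)}.items():
    im=manip.camera(n)["img"][a:b,c_:d,::-1]
    cv2.imwrite(f"pics/{n}7.png",cv2.resize(im,None,fx=2.4,fy=2.4,interpolation=cv2.INTER_CUBIC))
E
python3 st.py
```

```text
t 9.95 stand [-56.  -27.6  63.4] yawerr deg 0.12 [-1.578  0.007  0.17 ] F_stand [-15.94  -1.45   6.39] gap 0.6118232957573985 qd 0.002
t 10.0 stand [-55.9 -27.6  63.4] yawerr deg 0.13 [-1.578  0.007  0.17 ] F_stand [-16.58  -1.45   5.63] gap 0.30867563071288007 qd 0.002
t 10.1 stand [-56.  -27.6  63.4] yawerr deg 0.12 [-1.578  0.007  0.17 ] F_stand [-15.65  -0.86   6.88] gap 0.08414392812680882 qd 0.002
```

View pics/w7.png

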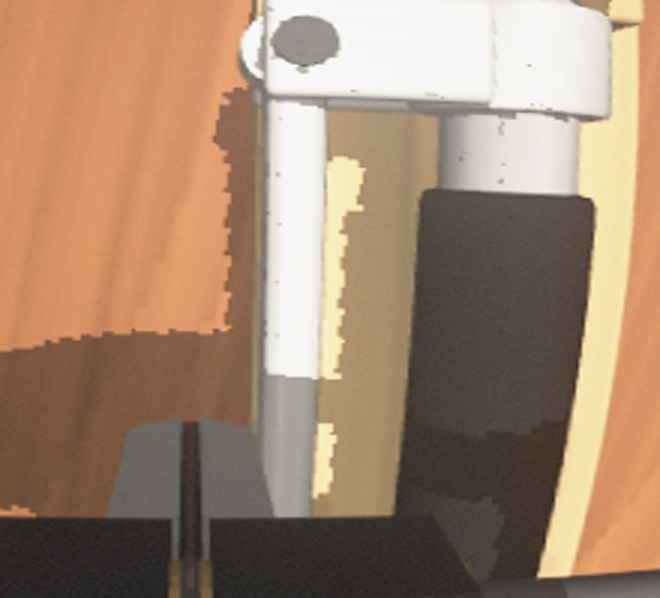

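View pics/scene7.png

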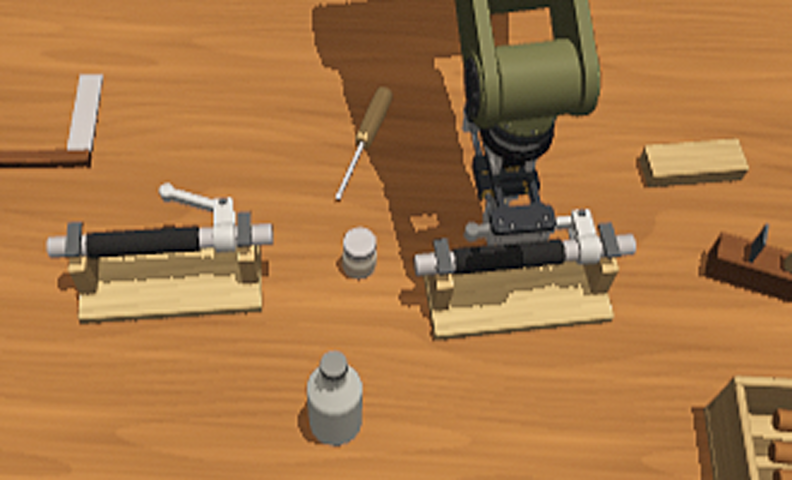

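The wrist view shows the blade parallel to the bar, with the finger (~270,510) against its outer face and air left to the grip (320 to 400). In the scene view the long lever's tip (~472,230) is in. The short lever, jar, screwdriver, glue and the rest haven't moved. The force is steady at about 16 N, so I'm handing in.

```bash
python3 -c "
from cell import manip
print(manip.sign_off())"; python3 st.py
```

```text
the job is handed in; nothing more can be done
None
the job is handed in; nothing more can be done
```

I pressed the long lever in to its stop twice and handed the job in at about 10.1 s, with the lever still held in. I used the outside of the shut fingers from the lever's outer side, about 100 mm from the pivot.

- **First press:** the lever reached its stop and I held it there for about 1.3 s. The push was 19 N at first contact, then 10 to 13 N for the rest of the hold. At 10.5 N it was only just above the spring, so I pushed slightly harder, and the fingers stayed at the stop position to within about 0.4 mm.
- **Release:** I backed the fingers about 20 mm clear of the lever. The wrist camera showed it back at its flared rest angle, with about zero force on the wrist.
- **Second press:** the fingers stopped within about 0.2 mm of the first press. The push was steady at about 16 N, and in the wrist view the blade was parallel to the bar with a clear gap to the grip.

In the last scene picture the short lever was still flared, and the jar, screwdriver, glue and other items in view looked unmoved. The mallet was outside that picture, and I did not look at the final top view. I saw no contact between the fingers or gripper and the bar.

One side effect: while pressing at the stop, the fingers also pushed down on the blade through friction, by up to about 10 N and about 6 N at the end. I could not read the state again after handing in.

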